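Clip the hall jar shut with its draw latch

TASK

The cream jar on the console has been left open: shut its lid all the way, hook the wire loop over the keeper on the front of the lid, and press the latch lever down past centre until it lies fully home against the jar and holds the lid shut by itself. It is ceramic: press only as hard as the latch needs, do not shove the jar across the table or tip it, and leave the door chime remote, the shoehorn and the keys where they lie.

Things in the scene. Friction and masses are not known exactly. Their poses are not given: they have to be found in the camera images.
- jar: Full, chippable cream ceramic jar, loose on the table, about 2 kg (varies), 116 mm in diameter, rim 126 mm high. Origin: centre of its underside, z up; its +x points level from the jar's axis to the latch, the lid's hinge is on the -x side. The latch parts lie in its x-z plane and turn about axes parallel to its y. Pairs (x, z) in these texts are mm in the jar's frame.
- lid (a joint): Opening angle of the flat ceramic lid (114 mm in diameter, 16 mm thick, 0.3 kg) about point lid_hinge: 0 = shut, level on the rim; 1.7 = most open. The hinge is stiff: the lid stays at any angle and must be pushed all the way (1 to 4 N at its front edge); its rubber seal gives 1 mm. Shut, its top is 144 mm above the table.
- lid_hinge (a point): Centre of the lid's hinge axis, at (-64, 130); the lid's flat top face is 14 mm above this axis when shut.
- lid_front (a point): Point on the top face of the lid, 115 mm from the hinge axis, on the latch side.
- keeper (a point): Middle of the groove of the 26 mm wide steel keeper on the lid's front edge, where the loop's bar belongs; lid shut: (62.5, 135). Groove floor 2 mm below this point; inward it ends at the lid's side (5.5 mm off, its top 9 mm above the point), outward at an upturned lip (4.5 to 7.5 mm off, its top 4 mm above the point). The loop must pass over the lip and drop in behind it.
- lever_pivot (a point): Centre of the latch lever's pivot, on the jar's neck band at (68, 98).
- lever (a joint): Steel lever, 24 mm wide, 3 mm thick, 53 mm long, stays where left. At angle q it points from its pivot along (sin q, -cos q): 0 = fully home, straight down beside the jar, at its stop; pi/2 = straight out; 2.5 = most raised. Loop hooked: a spring resists from 1.3 down (peak 5 to 6 N at the tip near 0.8), vanishes at centre near 0.3, then snaps it home.
- lever_tip (a point): End of the lever, 52 mm from its pivot, on the outer or upper face, which is the one to press.
- loop (a joint): Angle of the wire loop on the lever, about point loop_pin. From the pin to its bar the loop leans outward from straight up by (loop - lever) rad, negative = inward over the lid. 2.9 = lying back above the lever on its stop. It swings freely and falls to either side by its weight. With the lever below about 1.6 the bar is too low to pass over the keeper's lip.
- loop_pin (a point): Pin on which the loop turns, carried by the lever: at pivot + 15 (sin(q - 0.27), -cos(q - 0.27)), q being joint lever.
- loop_bar (a point): Middle of the loop's straight cross bar, 47.6 mm from its pin. The loop is 4 mm spring wire, 22 g, 40 mm wide over all; its two arms straddle lever and keeper, and it stretches by 2 to 3 mm when the latch is shut.
- remote: Blue plastic lighter-shaped door chime remote, 78 x 28 x 15 mm, lying flat. Leave alone.
- shoehorn: Chrome shoehorn, 190 mm long, 40 mm wide, lying flat. Leave alone.
- key_a: Flat steel key, 58 mm long, 3 mm thick. Leave alone.
- key_b: Another such key. Leave alone.
Things that resemble listed ones, but are neither listed nor needed, are in the scene too. What is meant by the jar is not pink, purple or red, and is the larger of those in its own colour.

How it is judged (in metres and radians):
On the way, in this order (a step that is already met when the one before it is completed fails the run):
1. the lid is pushed fully shut (value of joint lid below 0.04 rad), for 0.2 s.
2. the loop's bar lies in the keeper behind its lip while the lever is still up, before centre (distance between loop_bar and keeper below 0.006 m and value of joint lever above 0.6 rad and value of joint lid below 0.04 rad), for 0.1 s.
At the end, for the whole second after the job is handed in: The lid is shut (within 0.03 rad), the loop's bar sits in the keeper (within 5 mm of its groove's middle), the lever is home past centre (within 0.08 rad of its stop), and the jar stands upright and at rest (value of joint lid below 0.03 rad and value of joint lever below 0.08 rad and distance between loop_bar and keeper below 0.005 m and angle between jar's own z axis and vertical below 0.05 rad and linear speed of jar below 0.02 m/s); the robot touches nothing.
It fails at once if the fingers press on the jar, its lid or its latch with more than 45 N (contact force between the fingers and jar above 45 N).
It fails at once if the jar is shoved more than 50 mm from where it stood (distance of jar from where it was at the start of the episode above 0.05 m).
It fails at once if the jar is tipped by more than 0.25 rad (angle between jar's own z axis and vertical above 0.25 rad).
It fails at once if the remote, the shoehorn or a key is moved more than 20 mm (distance of any of remote, shoehorn, key_a, key_b from where it was at the start of the episode above 0.02 m).
It also fails if it takes over 54 s, if anything falls off the work surface, if the arm or the gripper's body presses on something with over 40 N, if the wrist force passes 120 N, or if a joint passes its speed limit or range.

ROBOT

A 7-joint arm with a two-finger parallel gripper is mounted at the origin on the work surface. World frame = base frame: x ahead of the robot, y to its left, z up, the work surface at z = 0. Lengths are in mm, angles in rad, forces in N, time in s.
With the tool pointing down it reaches from about 425 to 825 mm from the base axis. Payload 3.6 kg.
Tool frame: the origin (TCP) lies at the very end of the fingers, on their centre line; the grasp point (between the pads) lies ctrl.grasp_offset behind it (ctrl.grasp_offset is the distance from the TCP to the grasp point, in mm); z points along the fingers, y is the line along which they close (so a half turn about z gives the same grasp; the last joint's range is limited). The gripper opens to 93 mm and grips with 3 to 60 N. Pads are 15 mm wide; open, the fingers measure 128 mm over their backs; the gripper's body (75 mm by 188 mm) begins 65 mm behind the grasp point.
Start: joints at [1.323, 0.615, -0.013, 1.423, 0.008, 1.103, -0.04], TCP at [143.005, -634.044, 218.64] pointing down, gripper open.
Joint ranges: [-3.12, 3.12], [-0.3, 2.06], [-1.34, 1.32], [0.26, 2.42], [-1.36, 4.5], [0.01, 1.98], [-2.84, 2.84]. Speed limits (rad/s): [2.79, 2.79, 3.14, 3.14, 3.14, 3.14, 3.14].

INTERFACE

Orientations are given as a unit quaternion [x, y, z, w].
In Python, from plant import telemetry, optics, finish_job, ctrl gives the robot as it stands.
- The arm moves only by the shell command python3 -m crank 'ROWS' [OPENING] [FORCE]. ROWS is a JSON object of lists of equal length, an entry for each row: "slide": the shift along the tool's x, y, z in units of 50 mm (1.0 is 50 mm), a list of three; "dr": the turn, a rotation vector about the tool's x, y, z in units of 5 degrees (1.0 is 5 degrees), a list of three. In form: {"slide": [[dx, dy, dz], ...], "dr": [[ax, ay, az], ...]}. A call has 1 to 8 rows; each row shifts and turns the commanded pose from where the row before left it, along the tool's axes as they then stand; what a row does not reach is not made up. A row lasts 1/10 s, in which the tool goes at most 50 mm and 8.59 degrees, less where a joint would pass 70% of its speed; a pose out of reach is approached as far as the arm can. A call is refused whole if a number of a shift passes 1 or a number of a turn 1, either way. A call with a gripper value outside its range is refused whole. OPENING is the closure, from 0 (fully open) to 1 (shut), set as the call begins (- or left out, the last holds). The fingers move at their own pace and stop on an object; FORCE is the grip in N (left out, the last holds). Time passes only in rows, so rows that do not move let the fingers close. It gives the time, the measured TCP pose, the force, the opening and the grip force at its end, in the units of the state.
- telemetry.read_state(): the state, without advancing time (a new reading comes with each control period).
- optics.camera(name): name is "scene" or "top" or "wrist"; returns the picture (384x512x3 uint8, red, green, blue); there is no depth.
- optics.camera_info(name): a dict with "fx", "fy", "cx", "cy" (pixels), "R" (3x3) and "t" (3): a world point X has camera coordinates R X + t. Camera axes: x right, y down, z forward; pixel columns grow to the right and rows downward; lengths in mm; the calibration is good to about 2 mm. The wrist camera is an equidistant fisheye: a pixel r from the principal point sees the ray r / f radians off the axis. A picture is of the moment at which its call begins: read the wrist's pose just before it. camera_info takes no time and is no camera call; for the wrist camera it gives the pose at the moment of the call.
- finish_job(): hands the job in; it is judged then, once.
The state is a dict: "time": time; "joints": joint angles; "qd": joint speeds; "effort": joint torques, N m; "ee_pos": TCP position; "tool_rot": TCP orientation; "ft_force": force on the tool from outside, world axes, zero at the start; "wrist_torque": the same for the moment, N m; "width": opening from 0.0 (shut) to 1.0 (fully open); "finger_force": force on a finger pad.
Only numpy, scipy, OpenCV 4.12 (cv2) and the standard library are available. Lean on these libraries where they do the work, as an engineer would, in place of code of your own. Each camera call takes 0.05 s, during which the arm holds its last target. There are 200 camera calls.

## Working session

There is one attempt and no reset: what is moved stays moved. The work goes in short steps, Python scripts to look and compute and a shell command to move; the robot and the scene stay as the last step left them, time stands still between calls to the robot, and variables do not carry over. Pictures are saved under pics/ and viewed, at most 10 in all, crops included, and the job is handed in when it is done.

```bash
mkdir -p pics; ls; python3 - <<'E'
from plant import telemetry, optics, ctrl
import cv2,numpy as np
s=telemetry.read_state(); print(s, ctrl.grasp_offset)
for n in("scene","top"):
    i=optics.camera_info(n); print(n,i)
    cv2.imwrite(f"pics/{n}0.png",optics.camera(n)[...,::-1])
E
```

```text
pics
{'time': 0.0, 'joints': array([ 1.32251936,  0.61590451, -0.01260749,  1.42486674,  0.0081384 ,
        1.1033587 , -0.04037574]), 'qd': array([-0.00206437, -0.00093263, -0.00039502, -0.00064798, -0.00035375,
        0.00022826,  0.00016738]), 'effort': array([ 5.52463789e-04, -4.58941841e+01,  2.09010774e-01, -1.65744764e+01,
       -6.11193571e-02,  2.05878227e-02,  2.30155983e-04]), 'ee_pos': array([ 142.80160302, -633.3333229 ,  217.50138206]), 'tool_rot': array([ 9.93851832e-01,  1.10711294e-01, -1.74060545e-04, -1.23100431e-03]), 'ft_force': array([-0.4998652 ,  0.15208048, -0.25862324]), 'wrist_torque': array([-0.04516972, -0.00498143,  0.00361206]), 'finger_force': 0.0, 'width': 0.9992083415271057} 18.8
scene {'fx': 360.51060537761947, 'fy': 360.51060537761947, 'cx': 253.84464190372802, 'cy': 192.55139843522414, 'R': array([[ 0.46916917,  0.88310063,  0.003685  ],
       [ 0.68898406, -0.36342326, -0.62707615],
       [-0.55243213,  0.2967437 , -0.77894924]]), 't': array([-237.37600119, -286.59676402, 1155.04445048])}
top {'fx': 362.0864176291455, 'fy': 362.0864176291455, 'cx': 256.12868425491354, 'cy': 192.68560426351655, 'R': array([[ 0.00249354, -0.9998684 ,  0.0160299 ],
       [-0.98117837, -0.0055415 , -0.1930241 ],
       [ 0.19308753, -0.01524688, -0.98106307]]), 't': array([ -32.88286065,  499.77802602, 1026.76476215])}
```

View pics/scene0.png

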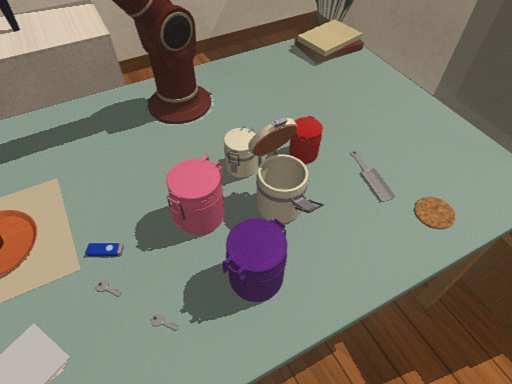

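View pics/top0.png

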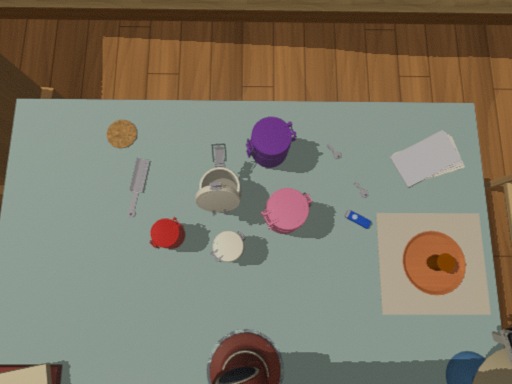

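Candidates: the large cream jar with its lid open (scene 282,190; top 219,190), the small cream jar (scene 240,152), and the pink (195,195), purple (256,260) and red (306,140) jars. I choose the large open cream one and check it in a crop.

```bash
python3 - <<'E'
import cv2,numpy as np
a=cv2.imread("pics/scene0.png")[110:230,235:335]; b=cv2.imread("pics/top0.png")[135:225,180:255]
a=cv2.resize(a,None,fx=4,fy=4,interpolation=2); b=cv2.resize(b,None,fx=5.333,fy=5.333,interpolation=2)
cv2.imwrite("pics/c0.png",np.hstack([a,b[:480]])); print(a.shape,b.shape)
E
```

```text
(480, 400, 3) (480, 400, 3)
```

View pics/c0.png

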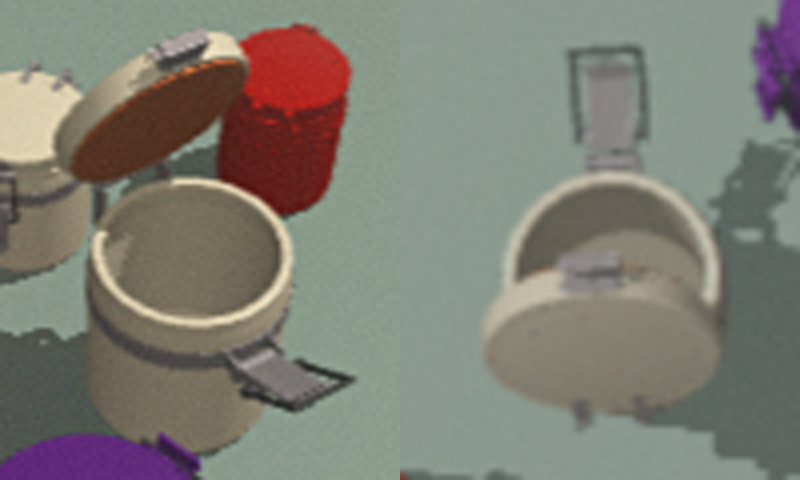

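The crop shows the large cream jar. Its lid is open, with the keeper at scene crop (180,48) and top crop (590,270). The lever sticks out with the loop lying back over it; the bar is at top crop (606,49). I'll fit the pose and joint angles.

```bash
cat > h.py <<'E'
import numpy as np
from scipy.optimize import least_squares
from scipy.spatial.transform import Rotation as Ro
from plant import telemetry, optics
def proj(i,X):
    c=np.asarray(X)@i["R"].T+i["t"]; return np.stack([i["fx"]*c[...,0]/c[...,2]+i["cx"],i["fy"]*c[...,1]/c[...,2]+i["cy"]],-1)
def W(p,j):  # jar frame -> world
    c,s=np.cos(p[2]),np.sin(p[2]); j=np.asarray(j,float)
    return np.stack([p[0]+c*j[...,0]-s*j[...,1],p[1]+s*j[...,0]+c*j[...,1],j[...,2]],-1)
def lidpt(a,dx,y,dz): return np.stack(np.broadcast_arrays(-64+dx*np.cos(a)-dz*np.sin(a),y,130+dx*np.sin(a)+dz*np.cos(a)),-1)
def pin(q): return np.array([68+15*np.sin(q-.27),0,98-15*np.cos(q-.27)])
def bar(q,l): return pin(q)+47.6*np.array([np.sin(l-q),0,np.cos(l-q)])
def tip(q): return np.array([68+52*np.sin(q),0,98-52*np.cos(q)])
th=np.linspace(0,2*np.pi,180)
rim=np.stack([58*np.cos(th),58*np.sin(th),126+0*th],-1)
E
python3 - <<'E'
from h import *
I={n:optics.camera_info(n) for n in("scene","top")}
sc=lambda u,v:np.array([(u+.5)/4-.5+235,(v+.5)/4-.5+110])
tp=lambda u,v:np.array([(u-400+.5)/5.333-.5+180,(v+.5)/5.333-.5+135])
def res(p):
    a,q,l=p[3:]; r=[]
    R=proj(I["scene"],W(p,rim)); r+=[R[:,0].min()-sc(90,0)[0],R[:,0].max()-sc(293,0)[0],R[:,1].max()-sc(0,328)[1],R[:,1].min()-sc(0,177)[1]]
    R=proj(I["top"],W(p,rim)); r+=[R[:,0].max()-tp(720,0)[0],R[:,1].min()-tp(0,172)[1]]
    L=proj(I["top"],W(p,lidpt(a,64+57*np.cos(th),57*np.sin(th),14))); r+=[L[:,0].min()-tp(483,0)[0],L[:,0].max()-tp(722,0)[0],L[:,1].max()-tp(0,408)[1]]
    for n,X,m in(("scene",tip(q),sc(308,390)),("top",tip(q),tp(610,65)),("scene",bar(q,l),sc(325,393)),("top",bar(q,l),tp(606,49)),("scene",lidpt(a,128,0,5),sc(180,48)),("top",lidpt(a,128,0,5),tp(590,270))):
        r+=list(proj(I[n],W(p,X))-m)
    return np.array(r)
for l0 in(2.9,):
    f=least_squares(res,[600,100,0,1.2,1.6,l0],x_scale=[10,10,.1,.1,.1,.1],loss="soft_l1",bounds=([-999,-999,-4,.2,.8,2],[999,999,4,1.7,2.5,2.9001]))
    print(f.x.round(3),f.cost); print(res(f.x).round(1))
p=f.x
for n,X in(("hinge",[-64,0,130]),("keeper shut",[62.5,0,135]),("keeper",lidpt(p[3],126.5,0,5)),("tip",tip(p[4])),("bar",bar(*p[4:]))): print(n,W(p,X).round(1))
E
```

```text
[5.02869e+02 7.23490e+01 4.50000e-02 1.21900e+00 2.05000e+00 2.90000e+00] 4.827062067799696
[-1.1  0.5  0.8 -0.4  0.6 -1.1 -0.5 -0.2  1.   0.9  1.8 -0.6  0.2 -1.4
 -0.5 -0.2  0.5 -0.2 -0.  -0.2 -0.2]
hinge [438.9  69.5 130. ]
keeper shut [565.3  75.1 135. ]
keeper [477.8  71.2 250.5]
tip [616.9  77.4 122. ]
bar [621.2  77.6 132.5]
```

```bash
python3 -m crank '{"slide":[[0.9,-0.2,-0.15],[0.9,-0.25,-0.15],[0.9,-0.25,-0.15],[0.9,-0.25,-0.15],[0.9,-0.25,-0.15],[0.9,-0.25,-0.15],[0.9,-0.25,0],[0.9,-0.25,0]],"dr":[[0,0,-1],[0,0,-1],[0,0,-1],[0,0,-1],[0,0,-1],[0,0,-1],[0,0,-1],[0,0,-1]]}' 1 10
```

```text
time: 0.9
ee_pos: [400.3, -372.4, 263.5]
tool_rot: [0.895, 0.446, 0.0, 0.0]
ft_force: [0.9, 0.5, 0.4]
width: 0.359
finger_force: 0.0
```

```bash
python3 -m crank '{"slide":[[0.95,-0.25,0],[0.95,-0.25,0],[0.95,-0.25,0],[0.95,-0.25,0],[0.95,-0.25,0],[0.95,-0.25,0],[0.95,-0.25,0],[0.8,-0.25,0]],"dr":[[0,0,-1],[0,0,-1],[0,0,-1],[0,0,-1],[0,0,-1],[0,0,-1],[0,0,-1],[0,0,-1]]}'
```

```text
time: 1.7
ee_pos: [432.3, 4.8, 263.6]
tool_rot: [0.688, 0.726, 0.0, -0.0]
ft_force: [0.3, -0.2, -0.1]
width: 0.0
finger_force: 0.0
```

```bash
python3 -m crank '{"slide":[[0.65,-0.05,0],[0.6,-0.05,0],[0,0,0.48],[0,0,0],[0,0,0]],"dr":[[0,0,0],[0,0,0],[0,0,0],[0,0,0],[0,0,0]]}'
python3 - <<'E'
from plant import telemetry, optics
import cv2
s=telemetry.read_state(); print(s["ee_pos"],s["ft_force"],s["joints"].round(2))
im=cv2.resize(optics.camera("scene")[60:230,180:350],None,fx=3.5,fy=3.5,interpolation=2)
cv2.imwrite("pics/s1.png",im[...,::-1])
E
```

```text
time: 2.2
ee_pos: [424.5, 63.5, 239.5]
tool_rot: [0.69, 0.723, -0.001, -0.0]
ft_force: [-0.9, -0.0, -0.3]
width: 0.011
finger_force: 0.0
[424.4740246   63.45343392 239.49815614] [-0.90934871 -0.01421705 -0.28451821] [ 0.24  0.29 -0.56  1.98  0.19  0.93 -0.37]
```

View pics/s1.png

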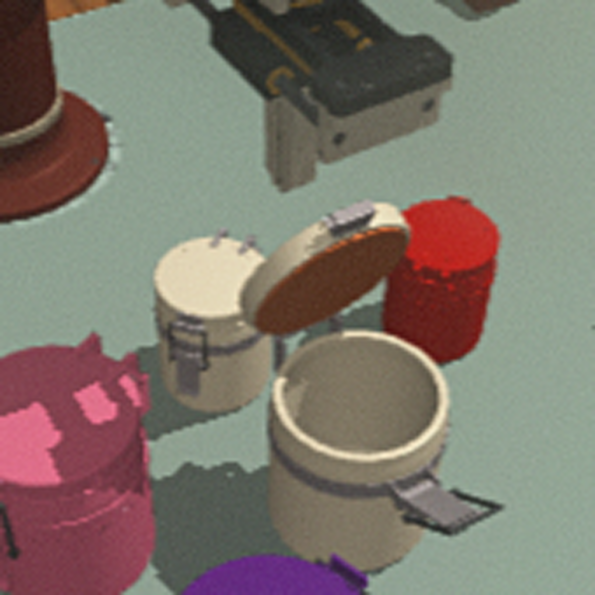

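The fingers (crop 290,185) are behind the lid, and the lid edge matches the fit. Now I'll sweep the lid shut.

```bash
python3 -m crank '{"slide":[[0.1,0.35,0.03],[0,0.35,0.07],[0,0.3,0.14],[0,0.28,0.18],[0,0.25,0.22],[0,0.21,0.25],[0,0.17,0.28],[0,0.13,0.3]],"dr":[[0,0,0],[0,0,0],[0,0,0],[0,0,0],[0,0,0],[0,0,0],[0,0,0],[0,0,0]]}'; python3 -m crank '{"slide":[[0,0.07,0.24],[0,0.03,0.14],[0,0,0],[0,0,0]],"dr":[[0,0,0],[0,0,0],[0,0,0],[0,0,0]]}'
```

```text
time: 3.05
ee_pos: [528.2, 73.2, 166.2]
tool_rot: [0.691, 0.723, 0.001, 0.001]
ft_force: [0.7, -0.2, 1.9]
width: 0.008
finger_force: 0.6
time: 3.45
ee_pos: [530.7, 74.3, 147.0]
tool_rot: [0.69, 0.724, -0.0, -0.0]
ft_force: [0.1, 0.5, 0.5]
width: 0.008
finger_force: 0.0
```

Contact is light. I'll press down gently to seat the lid.

```bash
python3 -m crank '{"slide":[[0,0,0.06],[0,0,0.04],[0,0,0],[0,0,0]],"dr":[[0,0,0],[0,0,0],[0,0,0],[0,0,0]]}'; python3 -m crank '{"slide":[[0,0,0.03],[0,0,0.0],[0,0,0]],"dr":[[0,0,0],[0,0,0],[0,0,0]]}'
```

```text
time: 3.85
ee_pos: [531.6, 74.4, 144.3]
tool_rot: [0.69, 0.724, 0.0, 0.001]
ft_force: [-2.9, -0.9, 10.4]
width: 0.001
finger_force: 5.0
time: 4.15
ee_pos: [531.7, 74.5, 144.2]
tool_rot: [0.69, 0.724, 0.0, 0.001]
ft_force: [-4.6, -0.8, 17.7]
width: 0.006
finger_force: 9.0
```

```bash
python3 -m crank '{"slide":[[0,0,-0.9],[0,0.5,-0.6],[0,0.95,0],[0,0.95,0],[0,0.4,0],[0,0,0]],"dr":[[0,0,0],[0,0,0],[0,0,0],[0,0,0],[0,0,0],[0,0,0]]}'
python3 - <<'E'
from plant import telemetry, optics
import cv2, numpy as np
s=telemetry.read_state(); print(s["ee_pos"],s["ft_force"],s["joints"].round(2))
a=optics.camera("scene")[130:230,240:340]; b=optics.camera("top")[125:225,180:255]
a=cv2.resize(a,(500,500),interpolation=2);b=cv2.resize(b,None,fx=5,fy=5,interpolation=2)[:500,:300]
cv2.imwrite("pics/s2.png",np.hstack([a,b])[...,::-1])
E
```

```text
time: 4.75
ee_pos: [673.1, 80.5, 214.6]
tool_rot: [0.691, 0.723, 0.0, -0.0]
ft_force: [-0.7, -0.2, -0.4]
width: 0.006
finger_force: 0.0
[673.05837902  80.54124717 214.56740283] [-0.72551026 -0.16730195 -0.37773063] [ 0.1   0.7  -0.48  1.33  0.33  1.19 -0.36]
```

View pics/s2.png

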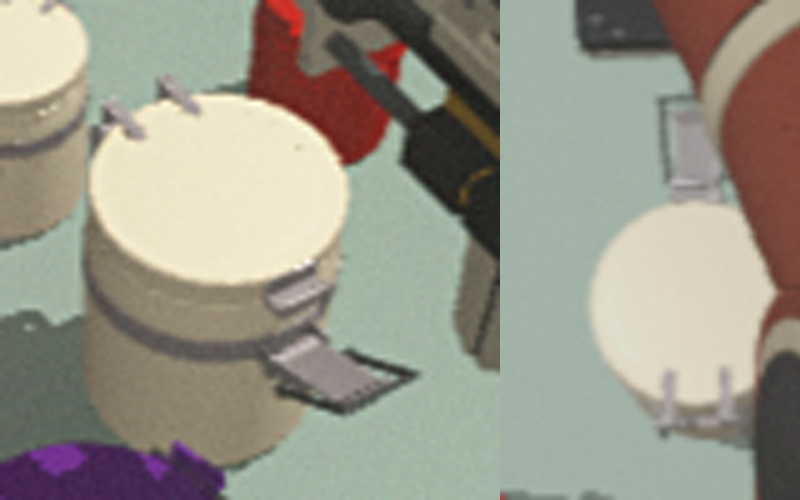

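The crop shows the lid flat on the rim, the keeper at scene crop (300,290), the lever tip near (362,388) and the loop bar from (347,410) to (417,375). Refitting.

```bash
python3 - <<'E'
from h import *
I={n:optics.camera_info(n) for n in("scene","top")}
sc=lambda u,v:np.array([(u+.5)/5-.5+240,(v+.5)/5-.5+130])
tp=lambda u,v:np.array([(u-500+.5)/5-.5+180,(v+.5)/5-.5+125])
def res(p):
    q,l=p[3:]; r=[]
    C=W(p,np.stack([57*np.cos(th),57*np.sin(th),144+0*th],-1))
    R=proj(I["scene"],C); r+=[R[:,0].min()-sc(90,0)[0],R[:,0].max()-sc(349,0)[0],R[:,1].max()-sc(0,286)[1],R[:,1].min()-sc(0,93)[1]]
    R=proj(I["top"],C); r+=[R[:,0].min()-tp(591,0)[0],R[:,1].min()-tp(0,203)[1]]
    y=np.array([0,20,0])
    for n,X,m in(("scene",tip(q),sc(362,390)),("top",tip(q),tp(688,112)),("scene",bar(q,l)-y,sc(347,410)),("scene",bar(q,l)+y,sc(417,375)),("top",bar(q,l)+y,tp(661,98)),("scene",[69,0,138],sc(300,290))):
        r+=list(proj(I[n],W(p,X))-m)
    return np.array(r)
f=least_squares(res,[503,72,.045,2,2.9],x_scale=[10,10,.1,.1,.1],loss="soft_l1",bounds=([-999,-999,-4,.8,2],[999,999,4,2.5,2.9001]))
p=f.x;print(p.round(3),f.cost); print(res(p).round(1))
for X in(tip(p[3]),bar(*p[3:]),pin(p[3])): print(X.round(1),W(p,X).round(1))
q=1.75;print([proj(I["scene"],W(p,X)).round(1) for q in(1.7,1.9,2.1) for X in(tip(q),bar(q,2.9))])
E
```

```text
[5.01917e+02 7.32840e+01 4.80000e-02 2.01200e+00 2.90000e+00] 6.07288044846594
[-0.8 -0.3 -0.6 -0.4 -0.6 -0.5  1.   1.6  0.8  0.2 -1.9  0.2 -0.1 -0.8
 -1.3  0.5  1.3  1.3]
[115.    0.  120.2] [616.8  78.8 120.2]
[119.7   0.  130.6] [621.5  79.1 130.6]
[ 82.8   0.  100.6] [584.6  77.3 100.6]
[array([313.3, 215.1]), array([316.1, 215.3]), array([313.3, 211.5]), array([315.6, 210.6]), array([312.6, 207.3]), array([314.4, 205.4])]
```

```bash
python3 -m crank '{"slide":[[0,-0.1,0.9],[0,-0.2,0.92],[0,0,0],[0,0,0]],"dr":[[0,0,0],[0,0,0],[0,0,0],[0,0,0]]}'; python3 -m crank '{"slide":[[0,-0.22,0],[0,-0.22,-0.18],[0,-0.24,-0.12],[0,-0.28,-0.06],[0,-0.18,0],[0,0,0],[0,0,0]],"dr":[[0,0,0],[0,0,0],[0,0,0],[0,0,0],[0,0,0],[0,0,0],[0,0,0]]}'
python3 - <<'E'
from plant import telemetry, optics
import cv2, numpy as np
s=telemetry.read_state(); print(s["ee_pos"],s["ft_force"],s["joints"].round(2))
a=optics.camera("scene")[130:230,240:340]
cv2.imwrite("pics/s3.png",cv2.resize(a,(550,550),interpolation=2)[...,::-1])
E
```

```text
time: 5.25
ee_pos: [655.9, 80.2, 125.8]
tool_rot: [0.69, 0.724, -0.0, -0.0]
ft_force: [0.5, 0.7, 0.2]
width: 0.003
finger_force: 0.0
time: 5.95
ee_pos: [600.2, 77.4, 143.8]
tool_rot: [0.69, 0.724, 0.001, 0.001]
ft_force: [0.0, -0.2, 0.2]
width: 0.003
finger_force: 0.0
[600.21662305  77.41191284 143.83320172] [ 0.02049484 -0.16227369  0.20176284] [ 0.12  0.66 -0.47  1.64  0.36  0.92 -0.44]
```

View pics/s3.png

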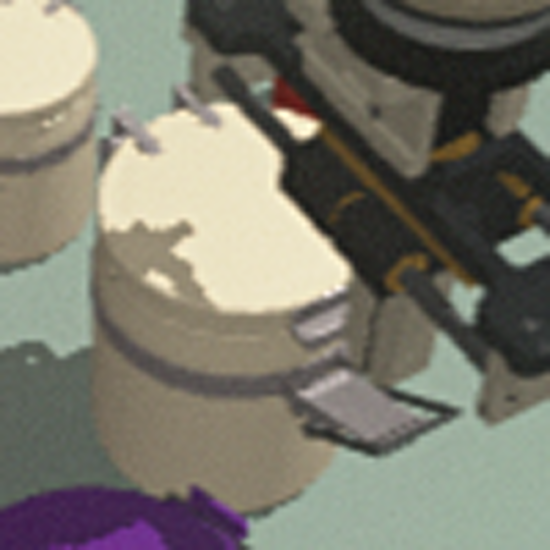

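The scene crop shows the loop still lying back (bar from (383,452) to (458,411)), so the finger passed over the bar. I'll go back out and scoop from lower down.

```bash
python3 -m crank '{"slide":[[0,0.55,0],[0,0.55,0],[0,0,0.56],[0,0,0],[0,0,0]],"dr":[[0,0,0],[0,0,0],[0,0,0],[0,0,0],[0,0,0]]}'; python3 -m crank '{"slide":[[0,-0.28,0],[0,0,0],[0,-0.1,-0.12],[0,-0.1,-0.1],[0,0,0],[0,0,0]],"dr":[[0,0,0],[0,0,0],[0,0,0],[0,0,0],[0,0,0],[0,0,0]]}'
python3 - <<'E'
from plant import telemetry, optics
import cv2, numpy as np
a=optics.camera("scene")[130:230,260:340];b=optics.camera("wrist")
a=cv2.resize(a,(288,360),interpolation=2)
cv2.imwrite("pics/s4.png",np.hstack([a,cv2.resize(b,(480,360))])[...,::-1]); cv2.imwrite("pics/w4.png",b[...,::-1])
E
```

```text
time: 6.5
ee_pos: [653.8, 79.9, 114.0]
tool_rot: [0.69, 0.724, -0.001, -0.001]
ft_force: [-0.4, 0.0, 0.3]
width: 0.007
finger_force: 0.0
time: 7.1
ee_pos: [630.6, 78.8, 126.3]
tool_rot: [0.69, 0.724, 0.0, 0.0]
ft_force: [0.7, 0.0, 0.0]
width: 0.003
finger_force: 0.1
```

View pics/s4.png

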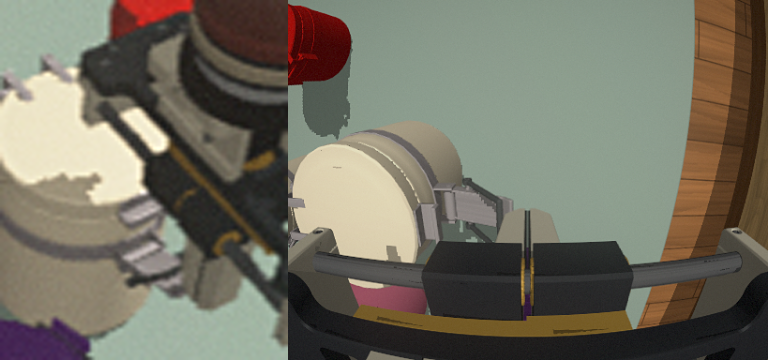

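The fingers stand against the loop's end (wrist view 500,210). I continue the arc slowly.

```bash
python3 -m crank '{"slide":[[0,-0.13,-0.08],[0,-0.13,-0.07],[0,-0.14,-0.06],[0,-0.14,-0.05],[0,-0.1,-0.03],[0,-0.08,0],[0,0,0],[0,0,0]],"dr":[[0,0,0],[0,0,0],[0,0,0],[0,0,0],[0,0,0],[0,0,0],[0,0,0],[0,0,0]]}'
python3 - <<'E'
from plant import telemetry, optics
import cv2, numpy as np
a=optics.camera("scene")[130:230,260:340];b=optics.camera("wrist")
a=cv2.resize(a,(360,450),interpolation=2); b=cv2.resize(b[130:280,30:176],(438,450),interpolation=2)
cv2.imwrite("pics/s5.png",np.hstack([a,b])[...,::-1])
E
```

```text
time: 8.0
ee_pos: [594.4, 77.1, 140.1]
tool_rot: [0.69, 0.724, 0.0, 0.0]
ft_force: [-0.5, -0.3, -1.1]
width: 0.007
finger_force: 0.0
```

View pics/s5.png

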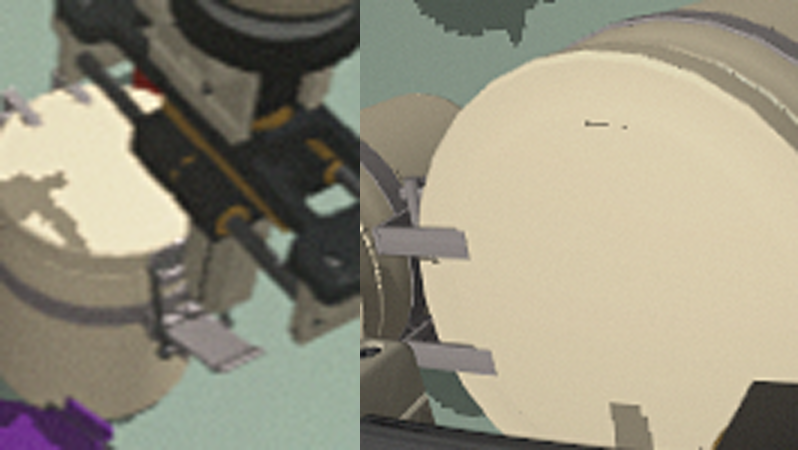

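The loop has swung over: in the scene crop it stands up against the keeper at about (170,250), with the lever still raised. Next I rise, move out over the lever and tilt the tool 25° so the gripper body clears the lid.

```bash
cat >> h.py <<'E'
P=[501.9,73.3,.048]
def show():
    s=telemetry.read_state(); r=Ro.from_quat(s["tool_rot"]).as_matrix(); e=s["ee_pos"]; c,si=np.cos(P[2]),np.sin(P[2]); d=e[:2]-P[:2]
    J=np.array([[c,si,0],[-si,c,0],[0,0,1]]); T=np.array([c*d[0]+si*d[1],-si*d[0]+c*d[1],e[2]])
    A=J@r; print("T",T.round(1),"y",A[:,1].round(3),"z",A[:,2].round(3),"f",s["ft_force"].round(1)); return T,A
def rows(T,A,pts):
    for p in pts:
        p=np.array([p[0],0,p[1]]); print(p,((p-T)@A/50).round(2)); T=p
E
python3 -m crank '{"slide":[[0,0,-0.6],[0,0.4,0],[0,0.35,0],[0,0,0],[0,0,0],[0,0,0],[0,0,0],[0,0,0]],"dr":[[0,0,0],[0,0,0],[1,0,0],[1,0,0],[1,0,0],[1,0,0],[1,0,0],[0,0,0]]}'
python3 - <<'E'
from h import *
rows(*show(),[(125,127),(124.7,117.3),(128.4,107.3),(130.1,96.8),(129.6,86.3),(128,71.8),(122.4,62),(115.9,54.9),(108.2,49.2),(99.5,45.1),(92.6,43.3),(87.8,42.6)])
E
```

```text
time: 8.9
ee_pos: [632.5, 78.8, 166.7]
tool_rot: [0.674, 0.706, -0.158, -0.151]
ft_force: [0.0, -0.2, -0.7]
width: 0.006
finger_force: 0.0
T [130.7  -0.8 166.7] y [ 0.905 -0.002 -0.426] z [-0.426  0.    -0.905] f [ 0.  -0.2 -0.7]
[125   0 127] [0.02 0.24 0.77]
[124.7   0.  117.3] [0.   0.08 0.18]
[128.4   0.  107.3] [0.   0.15 0.15]
[130.1   0.   96.8] [0.   0.12 0.18]
[129.6   0.   86.3] [0.   0.08 0.19]
[128.    0.   71.8] [0.   0.09 0.28]
[122.4   0.   62. ] [-0.   -0.02  0.23]
[115.9   0.   54.9] [-0.   -0.06  0.18]
[108.2   0.   49.2] [-0.   -0.09  0.17]
[99.5  0.  45.1] [-0.   -0.12  0.15]
[92.6  0.  43.3] [-0.   -0.11  0.09]
[87.8  0.  42.6] [-0.   -0.08  0.05]
```

Press down to q≈1.1, checking on the way.

```bash
python3 -m crank '{"slide":[[0,0.12,0.4],[0,0.12,0.37],[0,0.08,0.18],[0,0.15,0.15],[0,0.12,0.18],[0,0.08,0.19],[0,0,0],[0,0,0]],"dr":[[0,0,0],[0,0,0],[0,0,0],[0,0,0],[0,0,0],[0,0,0],[0,0,0],[0,0,0]]}'
python3 -m crank '{"slide":[[0,0.05,0.14],[0,0.04,0.14],[0,0,0],[0,0,0]],"dr":[[0,0,0],[0,0,0],[0,0,0],[0,0,0]]}'
python3 - <<'E'
from h import *
import cv2
rows(*show(),[(128,71.8),(122.4,62)])
a=optics.camera("scene")[140:230,260:340];b=optics.camera("wrist")
a=cv2.resize(a,(400,450),interpolation=2); b=cv2.resize(b[100:300,20:190],(382,450),interpolation=2)
cv2.imwrite("pics/s6.png",np.hstack([a,b])[...,::-1])
E
```

```text
time: 9.7
ee_pos: [631.1, 79.0, 89.4]
tool_rot: [0.674, 0.706, -0.157, -0.15]
ft_force: [0.8, -0.6, -0.1]
width: 0.007
finger_force: 0.0
time: 10.1
ee_pos: [629.1, 78.7, 74.6]
tool_rot: [0.674, 0.706, -0.157, -0.15]
ft_force: [0.3, 1.0, -0.1]
width: 0.005
finger_force: 0.0
T [127.3  -0.7  74.6] y [ 0.906 -0.001 -0.423] z [-0.423  0.    -0.906] f [ 0.3  1.  -0.1]
[128.    0.   71.8] [0.01 0.04 0.04]
[122.4   0.   62. ] [-0.   -0.02  0.22]
```

View pics/s6.png

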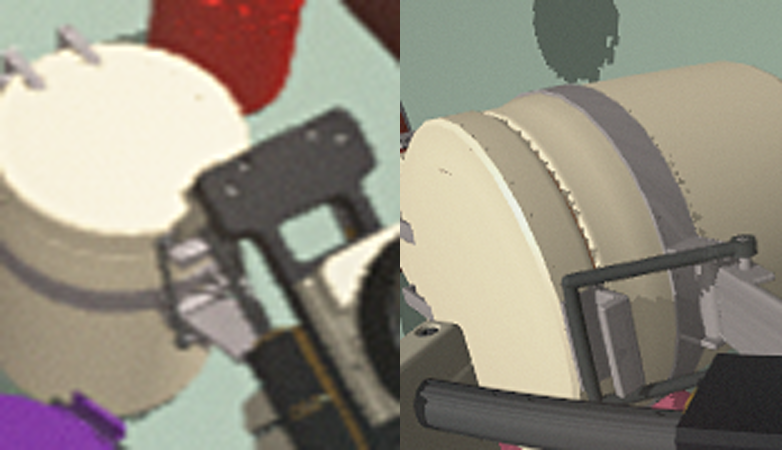

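The wrist view shows the bar (568,285 to 598,400) between the lid's side and the keeper's lip (625,345). The loop is hooked, so I continue down.

```bash
python3 -m crank '{"slide":[[0.01,0.04,0.06],[0,-0.01,0.1],[0,-0.01,0.1],[0,0,0],[0,0,0]],"dr":[[0,0,0],[0,0,0],[0,0,0],[0,0,0],[0,0,0]]}'; python3 -c "
from h import *
rows(*show(),[(115.9,54.9),(108.2,49.2),(99.5,45.1),(92.6,43.3),(87.8,42.6)])"
```

```text
time: 10.7
ee_pos: [624.5, 79.0, 62.5]
tool_rot: [0.674, 0.706, -0.157, -0.15]
ft_force: [0.1, -0.2, -0.0]
width: 0.004
finger_force: 0.0
T [122.7  -0.2  62.5] y [ 0.906 -0.001 -0.423] z [-0.423  0.    -0.906] f [ 0.1 -0.2 -0. ]
[115.9   0.   54.9] [ 0.   -0.06  0.19]
[108.2   0.   49.2] [-0.   -0.09  0.17]
[99.5  0.  45.1] [-0.   -0.12  0.15]
[92.6  0.  43.3] [-0.   -0.11  0.09]
[87.8  0.  42.6] [-0.   -0.08  0.05]
```

No force yet at a depth where the spring should push back, so the fingertips may be thinner than I assumed and have slid off the lever end. I'll compare projected lever edges with the last picture.

```bash
python3 - <<'E'
from h import *
I=optics.camera_info("scene"); P=[501.9,73.3,.048]
f=lambda X:((proj(I,W(P,X))-[260,140])*5).round(0)
for q in(0.9,1.1,1.3,1.5,1.7,2.):
    e=tip(q); print(q,[f(np.array([68,s,98])).tolist()+f(e+[0,s,0]).tolist() for s in(-12,12)])
for T in((127.3,74.6),):
    for h in(-17.5,-8,0,8): print(h,f(np.array([T[0]+.906*h,-8,T[1]-.423*h])))
E
```

```text
0.9 [[171.0, 312.0, 218.0, 421.0], [216.0, 290.0, 262.0, 398.0]]
1.1 [[171.0, 312.0, 227.0, 419.0], [216.0, 290.0, 272.0, 396.0]]
1.3 [[171.0, 312.0, 235.0, 413.0], [216.0, 290.0, 281.0, 389.0]]
1.5 [[171.0, 312.0, 241.0, 402.0], [216.0, 290.0, 287.0, 378.0]]
1.7 [[171.0, 312.0, 243.0, 387.0], [216.0, 290.0, 290.0, 364.0]]
2.0 [[171.0, 312.0, 242.0, 359.0], [216.0, 290.0, 288.0, 335.0]]
-17.5 [233. 400.]
-8 [244. 420.]
0 [253. 437.]
8 [262. 453.]
```

The lever's visible edge (183,318 to 243,360) matches q≈2.0, so the fingers passed outside its end. I'll go back up and come down nearer the pivot.

```bash
python3 - <<'E'
from h import *
def L(q,r,o=(0,0)): return (68+r*np.sin(q)+1.5*np.cos(q)+o[0],98-r*np.cos(q)+1.5*np.sin(q)+o[1])
w=[(142,70),(150,108),(140,145),(111,145),(110,128),(109.5,121)]
w+=[tuple(np.round(L(q,45),1)) for q in(1.95,1.8,1.65,1.5,1.35,1.2)]+[tuple(np.round(L(q,45,(4,-2)),1)) for q in(1.05,.9)]+[tuple(np.round(L(q,45,(7.2,-3.4)),1)) for q in(.75,.6,.45,.3,.15,.05)]
rows(*show(),w)
E
```

```text
T [122.7  -0.2  62.5] y [ 0.906 -0.001 -0.423] z [-0.423  0.    -0.906] f [ 0.1 -0.2 -0. ]
[142   0  70] [ 0.    0.29 -0.3 ]
[150   0 108] [ 0.   -0.18 -0.76]
[140   0 145] [-0.   -0.49 -0.59]
[111   0 145] [-0.   -0.53  0.25]
[110   0 128] [-0.    0.13  0.32]
[109.5   0.  121. ] [-0.    0.05  0.13]
[109.2   0.  116.1] [-0.    0.04  0.09]
[111.5   0.  109.7] [0.  0.1 0.1]
[112.7   0.  103.1] [0.   0.08 0.11]
[113.    0.   96.3] [0.   0.06 0.12]
[112.2   0.   89.6] [-0.    0.04  0.13]
[110.5   0.   83.1] [-0.    0.02  0.13]
[111.8   0.   74.9] [0.   0.09 0.14]
[108.2   0.   69.2] [-0.   -0.02  0.13]
[107.    0.   62.7] [-0.    0.03  0.13]
[101.8   0.   58.3] [-0.   -0.06  0.12]
[96.1  0.  54.7] [-0.   -0.07  0.11]
[89.9  0.  52.1] [-0.   -0.09  0.1 ]
[83.4  0.  50.3] [-0.   -0.1   0.09]
[78.9  0.  49.7] [-0.   -0.08  0.05]
```

```bash
python3 -m crank '{"slide":[[0,0.29,-0.3],[0,-0.18,-0.76],[0,-0.49,-0.59],[0,-0.53,0.25],[0,0,0],[0,0.13,0.32],[0,0,0],[0,0,0]],"dr":[[0,0,0],[0,0,0],[0,0,0],[0,0,0],[0,0,0],[0,0,0],[0,0,0],[0,0,0]]}'; python3 -m crank '{"slide":[[0,0.05,0.13],[0,0.04,0.09],[0,0.1,0.1],[0,0.08,0.11],[0,0,0]],"dr":[[0,0,0],[0,0,0],[0,0,0],[0,0,0],[0,0,0]]}';  python3 -m crank '{"slide":[[0,0.06,0.12],[0,0.04,0.13],[0,0.02,0.13],[0,0,0],[0,0,0]],"dr":[[0,0,0],[0,0,0],[0,0,0],[0,0,0],[0,0,0]]}'; python3 -c "
from h import *
show()"
```

```text
time: 11.5
ee_pos: [612.4, 78.3, 127.6]
tool_rot: [0.674, 0.706, -0.157, -0.15]
ft_force: [0.0, 0.4, -0.2]
width: 0.008
finger_force: 0.0
time: 12.0
ee_pos: [615.0, 78.5, 101.4]
tool_rot: [0.674, 0.706, -0.157, -0.15]
ft_force: [0.2, 0.1, 0.2]
width: 0.006
finger_force: 0.0
time: 12.5
ee_pos: [612.8, 78.6, 83.8]
tool_rot: [0.674, 0.707, -0.156, -0.149]
ft_force: [-0.9, 0.0, 5.8]
width: 0.008
finger_force: 2.3
T [111.   -0.   83.8] y [ 0.906 -0.001 -0.422] z [-0.422  0.001 -0.906] f [-0.9  0.   5.8]
```

The force is now 5.8 N, so the spring is engaged. Continue along the arc in steps.

```bash
python3 -m crank '{"slide":[[0,0.05,0.14],[0,0.01,0.14],[0,0,0],[0,0,0]],"dr":[[0,0,0],[0,0,0],[0,0,0],[0,0,0]]}'; python3 -m crank '{"slide":[[0,0.01,0.13],[0,-0.06,0.12],[0,0,0]],"dr":[[0,0,0],[0,0,0],[0,0,0]]}'; python3 -c "
from h import *
show()"
```

```text
time: 12.9
ee_pos: [609.4, 78.8, 70.1]
tool_rot: [0.674, 0.707, -0.156, -0.15]
ft_force: [-0.6, 0.4, 5.1]
width: 0.006
finger_force: 2.3
time: 13.2
ee_pos: [601.1, 78.4, 58.9]
tool_rot: [0.673, 0.707, -0.157, -0.15]
ft_force: [0.7, 0.6, -0.2]
width: 0.003
finger_force: 0.1
T [99.3  0.3 58.9] y [ 0.906  0.    -0.424] z [-0.424  0.001 -0.906] f [ 0.7  0.6 -0.2]
```

```bash
python3 -m crank '{"slide":[[0,-0.07,0.1],[0,-0.08,0.08],[0,0,0]],"dr":[[0,0,0],[0,0,0],[0,0,0]]}'; python3 -m crank '{"slide":[[0,-0.09,0.05],[0,-0.09,0.04],[0,0,0]],"dr":[[0,0,0],[0,0,0],[0,0,0]]}'; python3 -c "
from h import *
show()"
```

```text
time: 13.5
ee_pos: [590.4, 77.0, 53.1]
tool_rot: [0.674, 0.706, -0.157, -0.15]
ft_force: [-0.1, -1.1, 0.2]
width: 0.01
finger_force: 0.0
time: 13.8
ee_pos: [582.3, 77.0, 53.7]
tool_rot: [0.674, 0.707, -0.155, -0.148]
ft_force: [2.8, 0.3, -2.2]
width: 0.004
finger_force: 1.1
T [80.5 -0.2 53.7] y [ 0.908 -0.001 -0.42 ] z [-0.42   0.001 -0.908] f [ 2.8  0.3 -2.2]
```

```bash
python3 -m crank '{"slide":[[0,-0.06,0.03],[0,-0.03,0.01],[0,0,0]],"dr":[[0,0,0],[0,0,0],[0,0,0]]}'; python3 -c "
from h import *
show()"
```

```text
time: 14.1
ee_pos: [582.1, 76.9, 53.8]
tool_rot: [0.676, 0.707, -0.151, -0.145]
ft_force: [9.7, 0.3, -2.7]
width: 0.004
finger_force: 4.6
T [80.3 -0.2 53.8] y [ 0.912 -0.002 -0.409] z [-0.409  0.002 -0.912] f [ 9.7  0.3 -2.7]
```

The stop is firm. I back off, clear the view and look.

```bash
python3 -m crank '{"slide":[[0,0.5,-0.2],[0,0.9,0],[0,0.7,-0.6],[0,0,-0.95],[0,0,-0.95],[0.9,0,-0.3],[0.9,0,0],[0.9,0,0]],"dr":[[0,0,0],[0,0,0],[0,0,0],[0,0,0],[0,0,0],[0,0,0],[0,0,0],[0,0,0]]}'; python3 -m crank '{"slide":[[0.9,0,0],[0,0,0]],"dr":[[0,0,0],[0,0,0]]}'
python3 - <<'E'
from h import *
import cv2
show()
a=optics.camera("scene")[130:230,255:335];b=optics.camera("top")[120:220,185:265]
cv2.imwrite("pics/s7.png",np.hstack([cv2.resize(x,(400,500),interpolation=2) for x in(a,b)])[...,::-1])
I=optics.camera_info("scene");f=lambda X:((proj(I,W(P,X))-[255,130])*5).round(0).tolist()
for q in(0,.15,.4,.8): print(q,f(tip(q)+[1.5,-12,0]),f(tip(q)+[1.5,12,0]))
print("bar",f(np.array([62.5,-20,135])),f(np.array([62.5,20,135])),"pivot",f(np.array([68,0,98])),"lid",[x for s in(0,1,2,3) for x in [f(np.array([57*np.cos(s*np.pi/2),57*np.sin(s*np.pi/2),144]))]])
E
```

```text
time: 14.9
ee_pos: [727.3, 220.4, 145.3]
tool_rot: [0.674, 0.707, -0.155, -0.151]
ft_force: [-9.4, -4.1, 3.1]
width: 0.005
finger_force: 0.0
time: 15.1
ee_pos: [716.5, 269.5, 141.7]
tool_rot: [0.671, 0.71, -0.156, -0.148]
ft_force: [0.5, 0.0, -0.2]
width: 0.005
finger_force: 0.0
T [223.8 185.7 141.7] y [ 0.908  0.007 -0.419] z [-0.419 -0.002 -0.908] f [ 0.5  0.  -0.2]
0 [188.0, 433.0] [231.0, 412.0]
0.15 [197.0, 445.0] [241.0, 423.0]
0.4 [214.0, 460.0] [257.0, 438.0]
0.8 [239.0, 473.0] [283.0, 450.0]
bar [181.0, 307.0] [258.0, 270.0] pivot [219.0, 351.0] lid [[215.0, 266.0], [246.0, 133.0], [70.0, 101.0], [28.0, 230.0]]
```

View pics/s7.png

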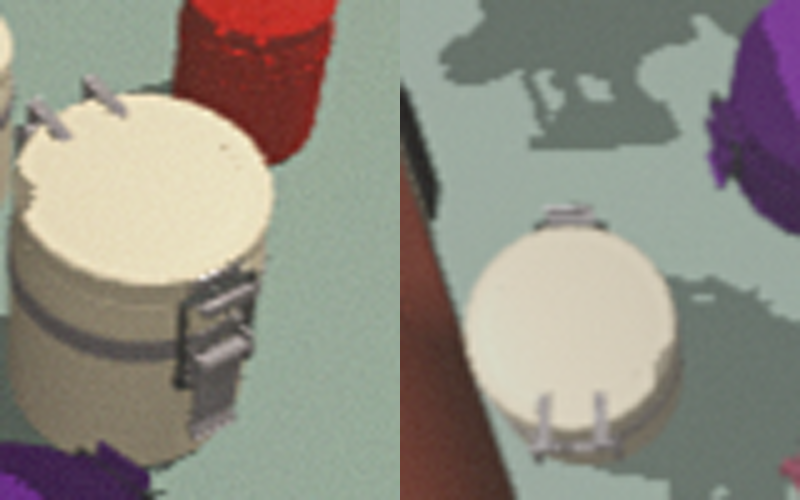

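The picture shows the lever lying flat against the jar, with tip corners near (190,437) and (232,418). That matches the projection for q≈0: (188,433) and (231,412). The loop bar sits behind the keeper's lip (about 190–255, 285), the lid is flat and nothing touches the jar.

```bash
python3 -m crank '{"slide":[[0,0,0],[0,0,0],[0,0,0]],"dr":[[0,0,0],[0,0,0],[0,0,0]]}'; python3 -c "
from plant import finish_job
print(finish_job())"
```

```text
time: 15.5
ee_pos: [720.3, 260.2, 143.2]
tool_rot: [0.675, 0.706, -0.153, -0.149]
ft_force: [-0.5, 0.4, -0.2]
width: 0.006
finger_force: 0.0
the job is handed in; nothing more can be done
None
```

The cream jar's lid is shut, the loop is hooked over the keeper and the lever lies home against the jar; I handed the job in at about 15.5 s, but no verdict came back.

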